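# Press the bearing cap home with the hand pusher

### The arm

A 6-joint arm with a two-finger parallel gripper is mounted at the origin on the work surface. World frame = base frame: x ahead of the robot, y to its left, z up, the work surface at z = 0. Lengths are in mm, angles in rad, forces in N, time in s.
With the tool pointing down it reaches from about 350 to 875 mm from the base axis. Payload 4.2 kg.
Tool frame: the origin (TCP) lies midway between the tips of the shut fingers; the grasp point (between the pads) lies 19 mm behind it (arm.grip_point_offset is the distance from the TCP to the grasp point, in mm); y points along the fingers, z is the direction in which the jaws open and shut, and the axes are right-handed (so a half turn about y gives the same grasp; the last joint's range is limited). The gripper opens to 85 mm and grips with 20 to 120 N. Pads are 22 mm wide; open, the fingers measure 114 mm over their backs; the gripper's body (76 mm by 85 mm) begins 54 mm behind the grasp point. The pads swing forward as they close: fully open they stand 13 mm farther back than shut.
Start: joints at [-1.023, 0.385, 0.008, 0, -1.194, -0.259], TCP at [178.017, -599.09, 210.712] pointing down, gripper open.
Joint ranges: [-3.14, 3.14], [-1.21, 2.06], [-1.07, 1.41], [-3.16, 2.05], [-2.99, -0.16], [-3.1, 3.1]. Speed limits (rad/s): [2.79, 2.79, 3.14, 3.14, 3.14, 3.14].

### API

Orientations are given as a unit quaternion [x, y, z, w].
In Python, from bench import arm, optics, job_done, spotter gives the robot as it stands.
- The arm moves only by the tool jog_arm, never from a script. Its arguments are lists of equal length, an entry for each row: "translation": the shift along the tool's x, y, z in units of 50 mm (1.0 is 50 mm), a list of three; "rot": the turn, a rotation vector about the tool's x, y, z in units of 8 degrees (1.0 is 8 degrees), a list of three; "gripper": the opening, from 0 (shut) to 1 (fully open). A call has 1 to 20 rows; each row is the pose to reach, as a shift and turn from the pose measured when the call began, along the tool's axes at that moment; what a row does not reach only later rows make up. A row lasts 1/10 s, in which the tool goes at most 50 mm and 8.59 degrees, less where a joint would pass 70% of its speed; a pose out of reach is approached as far as the arm can. A call with a gripper value outside its range is refused whole. The fingers move at their own pace and stop on an object; the grip force is fixed at half the most. Time passes only in rows, so rows that repeat a pose let the fingers close. It gives the time, the measured TCP pose, the force and the opening at its end, in the units of the state.
- arm.read_state(): the state, without advancing time (a new reading comes with each control period).
- optics.get_image(name): name is "side" or "top"; returns a dict with "frame" (400x640x3 uint8, red, green, blue), "mtx" (3x3 intrinsics, pixels), "distortion" ([k1, k2, p1, p2, k3] as OpenCV has them; the pictures are not rectified), "xyz" and "attitude" of the camera in the world. Camera axes: x right, y down, z forward; pixel columns grow to the right and rows downward; lengths in mm; the calibration is good to about 2 mm. A picture is of the moment at which its call begins. There is no depth.
- job_done(): hands the job in, once; it reports no verdict.
Trained networks look in the newest picture that a camera, given by its name, has taken for a name from the list of things; names that differ only in an ending like _2 or _b are one class to them, and where a whole thing is asked for, a point or a joint stands for the part that bears it (a point fixed in the world has none). Each returns a list of dicts, best first, with "score" (0 to 1); they miss things now and then, are a little off and sometimes report something else, mostly with a low value. They report only what shows in the picture. A call takes as long as a camera call. They do not tell look-alikes from the thing itself.
- spotter.look_for(camera, thing): "centre" ([x, y, z] in mm, in the coordinates of the camera as it stood for that picture, good to about 4 mm: the middle of the surface that is visible of it).
The state is a dict: "clock": time; "joints": joint angles; "joint_vel": joint speeds; "joint_efforts": joint torques, N m; "position": TCP position; "ee_rot": TCP orientation; "contact_force": force on the tool from outside, world axes, zero at the start; "wrist_torque": the same for the moment, N m; "gripper_width": finger opening in mm.
Only numpy, scipy, OpenCV 4.12 (cv2) and the standard library are available. Lean on these libraries where they do the work, as an engineer would, in place of code of your own. Each camera call takes 0.05 s, during which the arm holds its last target. There are 200 camera calls.

### The job

One bearing housing still has its round cap standing proud of the bore. Take the wooden pusher with the brass foot from its sloped rest, press that cap straight down with it until it snaps fully home under the three catches, and put the pusher back in its rest. Do not touch the cap with the gripper, and leave the other things on the bench where they are.

Things in the scene. Friction and masses are not known exactly. Their poses are not given: they have to be found in the camera images.
- housing: Housing whose cap must be pressed in: aluminium block 116 x 116 x 56 mm high, fixed to the bench, with bolted feet (12 mm wide, 14 mm high) along its +y and -y sides. Origin at the centre of its underside, z up. Round bore on the origin's axis, open above, 83 mm diameter, 34 mm deep.
- housing_mouth (a point): Centre of the bore at the block's top face, 56 mm above the bench.
- housing_seat (a point): Centre of the bore floor, 22 mm above the bench: the cap's underside lies here when it is home.
- cap: Round flat grey plastic cap, 80 mm diameter, 14 mm thick, about 0.12 kg, loose. Origin at the centre of its underside, z up. At the start it lies nearly level on the catches' sloping noses, underside about 26 mm above the bore floor, top about 6 mm above the block. Pressing (peak some 5 to 12 N) spreads the catches until they snap over it; home, its top is 20 mm below the block's top.
- catch0 (a joint): Spring catch at 30 degrees from the housing's x axis: outward travel (m), 0 sprung in, at most 0.0075. A steel block at the bore's rim, top 3 mm above the housing; its nose slopes in to 36 mm from the bore's axis, nose underside 16 mm above the bore floor.
- catch1 (a joint): The same for the like catch at 150 degrees.
- catch2 (a joint): The same for the like catch at 270 degrees.
- done_housing: A second, identical housing, fixed to the bench, whose cap is already home (20 mm below its top). Nothing to do there. Either housing may be on the left.
- pusher: Square bar 165 mm long, about 0.35 kg, loose. Origin at the centre of its flat foot's face, z along the bar to the grip end. From the foot: 25 mm brass, 70 mm wood, both 36 x 36 mm; brass collar 50 x 50 mm at 95 to 105 mm; wooden grip 30 x 30 mm from 105 to 165 mm. x and y are normal to its sides. At the start it lies in its rest, leaning 30 degrees, y level along the rest's y.
- pusher_grip (a point): Centre of the pusher's grip, on the bar's axis 130 mm from the foot.
- rest: The pusher's rest, fixed: green base 120 x 90 x 10 mm with a steel channel leaning 30 degrees from vertical. Origin at the centre of the underside, z up. The channel's axis rises along (-0.5, 0, 0.866) in the rest's frame. 46 mm wide inside (along y), floor 90 mm long on its lower side, walls 20 mm high; open on its upper (+x) side and top end, stop plate across its lower end.
- rest_seat (a point): Point on the channel's stop plate where the centre of the pusher's foot lies when it rests in the channel; 30 mm to +x and 80 mm above the rest's origin. Its axes are the rest's.
- bearing: Bystander: steel ring lying flat, 90 mm outside, 52 mm inside diameter, 22 mm high. Origin at the centre of its underside.
- taper: Bystander: steel tool-holder taper standing on its flange, 63 mm wide, 112 mm high. Origin at the centre of its underside.
- vblock: Bystander: steel V-block 60 x 40 mm, 38 mm high, standing between the rest and the housings. Origin at the centre of its underside.
- spanner: Bystander: spanner 200 mm long, lying flat. Origin at its middle.
- oil_bottle: Bystander: closed white plastic bottle, 60 mm diameter, 160 mm high. Origin at the centre of its underside.
- mallet: Bystander: hammer 260 mm long, lying. Origin at its middle, under the handle.
Things that resemble listed ones, but are neither listed nor needed, are in the scene too. Of the things that look like the cap, the smallest one is meant.

How it is judged (in metres and radians):
On the way, in this order (a step that is already met when the one before it is completed fails the run):
1. the pusher is taken out of its rest (distance between pusher and rest_seat above 0.08 m), for 0.1 s.
2. the cap goes home in the bore under the pusher (z of cap in the frame of housing_seat below 0.004 m and horizontal distance between cap and housing_seat below 0.004 m and contact force between pusher and cap above 0.3 N).
At the end, for the whole second after the job is handed in: The cap lies level (within 0.06 rad) and centred (4 mm) on the bore floor (within 2.5 mm), with all three catches sprung back in over it (within 1.5 mm); the pusher lies still in the rest's channel, foot within 25 mm of its seat and leaning 0.35 to 0.72 rad from vertical (z of cap in the frame of housing_seat below 0.0025 m and horizontal distance between cap and housing_seat below 0.004 m and angle between cap's own z axis and vertical below 0.06 rad and value of joint each of catch0, catch1, catch2 below 0.0015 m and distance between pusher and rest_seat below 0.025 m and angle between pusher's own z axis and vertical between 0.35 and 0.72 rad and linear speed of each of pusher, cap below 0.02 m/s); the robot touches nothing.
It fails at once if the gripper touches the cap (contact force between any of the fingers, the arm and cap above 1 N).
It fails at once if a bystander is shifted by more than 30 mm (distance of any of bearing, taper, vblock, spanner, oil_bottle, mallet from where it was at the start of the episode above 0.03 m).
It also fails if it takes over 48 s, if anything falls off the work surface, if the arm or the gripper's body presses on something with over 40 N, if the wrist force passes 120 N, or if a joint passes its speed limit or range.

## Working session

There is one attempt and no reset: what is moved stays moved. The work goes in short steps, Python scripts to look and compute and a tool call to move; the robot and the scene stay as the last step left them, time stands still between calls to the robot, and variables do not carry over. Pictures are saved under pics/ and viewed, about 8 in all and at most 12, crops included, and the job is handed in when it is done.

Besides the shell and the picture viewer there is one more tool, called after "Request:" as name(argument=value, ...), one argument or row to a line, values as JSON. jog_arm: Moves the arm, as the interface text tells. Its arguments: {"type":"object","properties":{"translation":{"type":"array"},"rot":{"type":"array"},"gripper":{"type":"array"}},"required":["translation","rot","gripper"]}

```bash
mkdir -p pics; cat > h.py <<'E'
import numpy as np, cv2
from scipy.spatial.transform import Rotation as R
from bench import arm, optics, job_done, spotter
def grab(n):
    d=optics.get_image(n); return d
def towld(d,p): return R.from_quat(d["attitude"]).apply(p)+np.array(d["xyz"])
def proj(d,P):
    P=np.atleast_2d(P).astype(float); c=R.from_quat(d["attitude"]).inv().apply(P-np.array(d["xyz"]))
    return cv2.projectPoints(c,np.zeros(3),np.zeros(3),np.array(d["mtx"]),np.array(d["distortion"]))[0].reshape(-1,2)
def ray(d,uv):
    u=cv2.undistortPoints(np.array(uv,float).reshape(-1,1,2),np.array(d["mtx"]),np.array(d["distortion"])).reshape(-1,2)
    v=R.from_quat(d["attitude"]).apply(np.c_[u,np.ones(len(u))]); return np.array(d["xyz"]),v
def atz(d,uv,z):
    o,v=ray(d,uv); return o+v*((z-o[2])/v[:,2])[:,None]
E
python3 - <<'E'
from h import *
print(arm.read_state())
for n in ["top","side"]:
    d=grab(n); cv2.imwrite(f"pics/{n}0.png",d["frame"][...,::-1]); print(n,d["xyz"],d["attitude"],np.array(d["mtx"]).tolist(),d["distortion"])
    for t in ["housing","cap","pusher","rest","vblock","bearing","taper","oil_bottle","spanner","mallet"]:
        for r in spotter.look_for(n,t):
            if r["score"]>.25:
                w=towld(d,r["centre"]); print(n,t,round(r["score"],2),w.round(),proj(d,w).round()[0])
E
```

```text
{'clock': 0.0, 'joints': array([-1.02340306e+00,  3.85566557e-01,  6.61342253e-03, -5.00856662e-04,
       -1.19400165e+00, -2.58590132e-01]), 'joint_vel': array([-6.58964687e-04, -8.92779651e-05,  2.13792385e-04, -1.02094757e-03,
       -1.15216849e-03,  3.48673382e-04]), 'joint_efforts': array([ 7.40970117e-04, -3.92290449e+01,  1.88402313e+01,  4.18630600e+00,
       -4.64642682e-03, -6.57788107e-06]), 'position': array([ 177.83143827, -598.50382084,  209.61047099]), 'ee_rot': array([-0.69898978, -0.10154025,  0.101836  ,  0.70052287]), 'contact_force': array([ 0.28630833,  0.40445744, -0.41571083]), 'wrist_torque': array([ 0.03789675,  0.02760699, -0.01743352]), 'gripper_width': 85.04215052962469}
top [ 2.77323109e+02 -5.56002787e-01  1.23510804e+03] [ 0.705156   -0.6995358   0.07974577 -0.08393631] [[402.8753197192736, 0.0, 313.40043032263856], [0.0, 402.8753197192736, 197.70825951529645], [0.0, 0.0, 1.0]] [-0.08547202  0.          0.          0.          0.        ]
top housing 0.59 [468. 284.  57.] [220. 226.]
top cap 0.82 [671. 366.  17.] [202. 165.]
top cap 0.77 [472. 302.  
[... 697 characters left out ...]
432699 0.         0.         0.         0.        ]
side housing 0.97 [450. 345.  43.] [282. 293.]
side cap 0.96 [476. 309.  65.] [282. 278.]
side cap 0.92 [664. 379.  19.] [223. 279.]
side cap 0.82 [274. 299.  19.] [339. 313.]
side pusher 0.58 [ 488. -263.  178.] [365. 172.]
side rest 0.92 [ 502. -266.   61.] [361. 196.]
side rest 0.41 [449. 344.  43.] [283. 293.]
side vblock 0.58 [ 600. -100.   23.] [319. 215.]
side bearing 0.82 [748. -70.  19.] [284. 208.]
side taper 0.53 [731. 149.  36.] [252. 233.]
side oil_bottle 0.72 [ 630. -452.   99.] [356. 162.]
side spanner 0.84 [367. 152.   6.] [337. 277.]
side mallet 0.78 [391. 477.  19.] [271. 336.]
side mallet 0.53 [449. 342.  45.] [283. 292.]
```

View pics/top0.png

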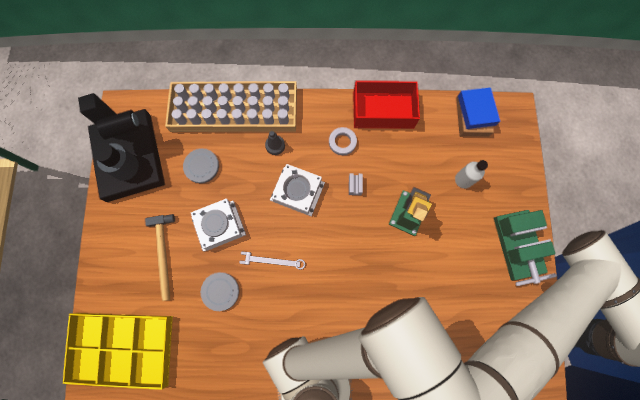

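View pics/side0.png

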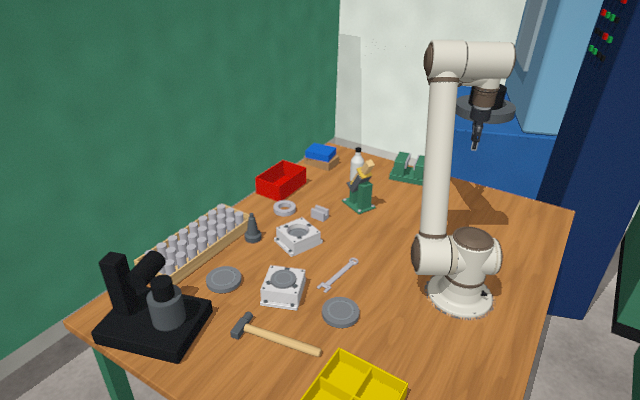

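The top view shows the proud-cap housing at px (216,223), the done housing at (298,188), and the rest with pusher at (410,212). The side view shows the same at (283,285), (299,235) and (361,190). I'll zoom in on the rest and the housing.

```bash
python3 - <<'E'
import cv2,numpy as np
t=cv2.imread("pics/top0.png");s=cv2.imread("pics/side0.png")
def c(im,x,y,w=60,h=45,):
    return cv2.resize(im[y:y+h,x:x+w],(390,292),interpolation=cv2.INTER_CUBIC)
cv2.imwrite("pics/m.png",np.vstack([np.hstack([c(t,385,180),c(t,186,202)]),np.hstack([c(s,332,150,80,60),c(s,252,262)])]))
E
```

```text
(no output)
```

View pics/m.png

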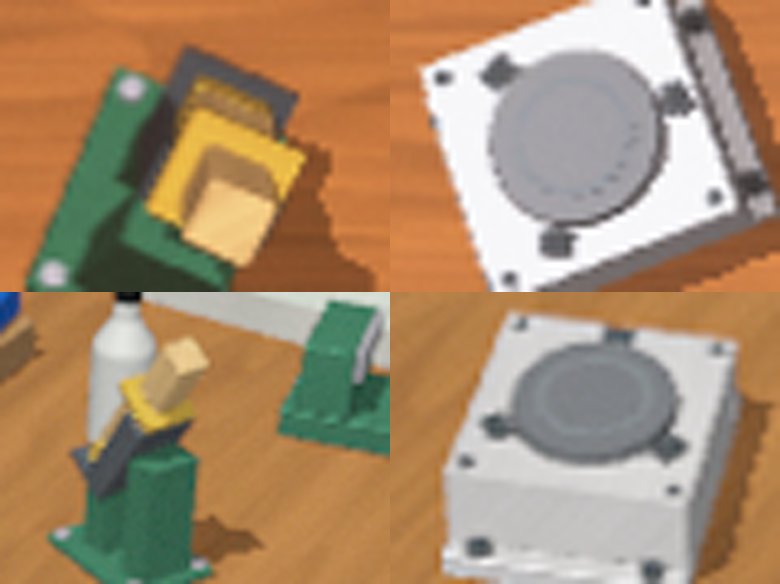

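The crops show the proud cap between its three catches, and the pusher's grip end at top px ≈(419.5,213.6), leaning toward the bottom of the picture. I'll fit the rest's pose to the corner pixels and the cap's to its outline.

```bash
cat > fit.py <<'E'
from h import *
from scipy.optimize import least_squares
T=grab("top");S=grab("side")
AX=np.array([[.866,0,-.5],[0,1,0],[.5,0,.866]]) # columns: pusher axes in the rest's frame
def rest2w(p,P): return R.from_euler("z",p[2]).apply(P)+[p[0],p[1],0]
def pus(P): return np.atleast_2d(P)@AX.T+[30,0,80]
ct=lambda a:(np.array(a,float)+.5)/6.5-.5
mt=np.vstack([pus([[15,15,165],[15,-15,165],[-15,-15,165],[-15,15,165],[25,-25,105],[-25,25,105]]),[[60,45,10]]])
pt=ct([[208,178],[278,208],[240,265],[182,233],[305,155],[147,207],[118,68]])+[385,180]
ms=pus([[0,0,165]]); ps=(np.array([[186,65.]])+.5)/4.87-.5+[332,150]
f=lambda p:np.r_[(proj(T,rest2w(p,mt))-pt).ravel(),(proj(S,rest2w(p,ms))-ps).ravel()]
E
python3 - <<'E'
from fit import *
r=least_squares(f,[480,-270,-.4],loss="soft_l1",x_scale=[10,10,.1]); p=r.x
print("rest",p,"\n",f(p).reshape(-1,2).round(1))
print("seat",rest2w(p,[30,0,80]),"grip",rest2w(p,pus([0,0,130])))
# cap
ctop=ct([[187,137]])+[186,202]; cs=(np.array([[205,111.]])+.5)/6.5-.5+[252,262]
print("cap",atz(T,ctop,62),atz(S,cs,62), "spotter avg ~ (474,305)")
# block top corners: top crop (420-390,68), side crop
Q=ct([[30,68],[350,210]])+[186,202]; print("corners",atz(T,Q,56))
d=arm.read_state(); Rw=R.from_quat(d["ee_rot"]); print("tool",Rw.as_matrix().round(3))
Rr=R.from_euler("z",p[2])
for s in (1,-1):
    y=Rr.apply([.5,0,-.866]); z=s*Rr.apply([0,1,0]); M=np.c_[np.cross(y,z),y,z]
    print(s,"rotvec tool/8deg",np.degrees((Rw.inv()*R.from_matrix(M)).as_rotvec())/8)
np.save("rest.npy",p)
E
```

```text
rest [ 5.23505197e+02 -2.88951258e+02 -4.41778690e-01] 
 [[ 0.2 -0.7]
 [ 0.2 -0.4]
 [ 0.7  0.9]
 [-1.   0.9]
 [ 0.1  0.1]
 [-0.8  0.3]
 [ 0.2 -1. ]
 [-0.1 -0.5]]
seat [ 550.62497527 -301.7776994    80.        ] grip [[ 491.86545508 -273.98707531  192.58      ]]
cap [[476.17523013 301.06759033  62.        ]] [[473.51736011 306.6501944   62.        ]] spotter avg ~ (474,305)
corners [[508.7755054  378.35254014  56.        ]
 [444.29343668 225.56952737  56.        ]]
tool [[ 0.959  0.    -0.285]
 [ 0.285 -0.     0.959]
 [-0.    -1.    -0.   ]]
1 rotvec tool/8deg [-1.36875855  5.11001891 -3.58013911]
-1 rotvec tool/8deg [ -4.49536122 -16.77731617   1.71866621]
```

```bash
cat >> h.py <<'E'
def Mtilt(yaw,lean,s=1):
    Rr=R.from_euler("z",yaw); y=Rr.apply([np.sin(lean),0,-np.cos(lean)]); z=s*Rr.apply([0,1,0]); return R.from_matrix(np.c_[np.cross(y,z),y,z])
def units(pos,M,ref=None):
    d=ref or arm.read_state(); Rw=R.from_quat(d["ee_rot"])
    print("t",(Rw.inv().apply(np.array(pos)-d["position"])/50).round(3).tolist(),"r",(np.degrees((Rw.inv()*M).as_rotvec())/8).round(3).tolist())
E
python3 - <<'E'
from h import *
p=np.load("rest.npy"); Rr=R.from_euler("z",p[2]); u=Rr.apply([-.5,0,.866]); seat=Rr.apply([30,0,80])+[p[0],p[1],0]
print(seat+u*215); units(seat+u*215,Mtilt(p[2],np.pi/6))
E
```

```text
[ 453.4457688  -255.81628265  266.19      ]
t [7.236, -1.109, 5.013] r [-1.369, 5.11, -3.58]
```

Request:
jog_arm(
  translation=[
    [3.0,-1.6,2.0],
    [7.24,-1.11,5.01],
    [7.24,-1.11,5.01],
    [7.24,-1.11,5.01],
    [7.24,-1.11,5.01],
    [7.24,-1.11,5.01],
    [7.24,-1.11,5.01],
    [7.24,-1.11,5.01],
    [7.24,-1.11,5.01],
    [7.24,-1.11,5.01],
    [7.24,-1.11,5.01],
    [7.24,-1.11,5.01],
    [7.24,-1.11,5.01],
    [7.24,-1.11,5.01],
    [7.24,-1.11,5.01],
    [7.24,-1.11,5.01],
  ],
  rot=[
    [0,0,0],
    [-1.37,5.11,-3.58],
    [-1.37,5.11,-3.58],
    [-1.37,5.11,-3.58],
    [-1.37,5.11,-3.58],
    [-1.37,5.11,-3.58],
    [-1.37,5.11,-3.58],
    [-1.37,5.11,-3.58],
    [-1.37,5.11,-3.58],
    [-1.37,5.11,-3.58],
    [-1.37,5.11,-3.58],
    [-1.37,5.11,-3.58],
    [-1.37,5.11,-3.58],
    [-1.37,5.11,-3.58],
    [-1.37,5.11,-3.58],
    [-1.37,5.11,-3.58],
  ],
  gripper=[1,1,1,1,1,1,1,1,1,1,1,1,1,1,1,1],
)

```text
clock: 2.8
position: [453.2, -256.8, 266.2]
ee_rot: [0.707, 0.028, 0.329, -0.626]
contact_force: [-0.2, -0.2, 0.1]
gripper_width: 85.6
```

```bash
python3 - <<'E'
from h import *
p=np.load("rest.npy"); Rr=R.from_euler("z",p[2]); u=Rr.apply([-.5,0,.866]); seat=Rr.apply([30,0,80])+[p[0],p[1],0]
s=arm.read_state(); print(s["clock"],s["position"],s["joints"].round(2))
units(seat+u*111,Mtilt(p[2],np.pi/6))
T=grab("top");S=grab("side")
for d,n in((T,"t"),(S,"s")):
    im=d["frame"][...,::-1].copy(); print(n,proj(d,s["position"]),proj(d,seat+u*165))
    cv2.imwrite(f"pics/{n}1.png",im)
c=lambda im,x,y:cv2.resize(im[y:y+60,x:x+80],(400,300),interpolation=cv2.INTER_CUBIC)
cv2.imwrite("pics/m1.png",np.hstack([c(cv2.imread("pics/t1.png"),375,175),c(cv2.imread("pics/s1.png"),335,130)]))
E
```

```text
2.8 [ 453.18697202 -256.81068648  266.1774275 ] [-0.12 -0.1  -0.66  0.32 -0.53 -2.14]
t [-0.003, 2.078, 0.022] r [0.008, -0.013, -0.001]
t [[420.47275279 219.52650227]] [[419.50481537 213.77209007]]
s [[374.83823676 154.73351647]] [[369.66502101 162.40662804]]
```

View pics/m1.png

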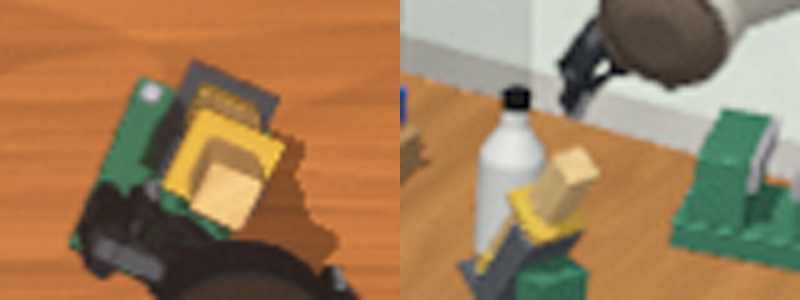

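Fingers straddle the grip, px ≈(398,220) and (443,232) in the top view, with the bar end between them. Next I advance along the bar axis and close.

Request:
jog_arm(
  translation=[
    [0,0.5,0.02],
    [0,1.0,0.02],
    [0,1.4,0.02],
    [0,1.7,0.02],
    [0,1.9,0.02],
    [0,2.0,0.02],
    [0,2.0,0.02],
    [0,2.0,0.02],
  ],
  rot=[
    [0,0,0],
    [0,0,0],
    [0,0,0],
    [0,0,0],
    [0,0,0],
    [0,0,0],
    [0,0,0],
    [0,0,0],
  ],
  gripper=[1,1,1,1,1,1,1,1],
)

```text
clock: 3.7
position: [498.9, -277.3, 179.6]
ee_rot: [0.707, 0.028, 0.329, -0.626]
contact_force: [-0.2, -0.1, -0.4]
gripper_width: 85.7
```

Request:
jog_arm(
  translation=[
    [0,0,0],
    [0,0,0],
    [0,0,0],
    [0,0,0],
    [0,0,0],
    [0,0,0],
    [0,0,0],
    [0,0,0],
  ],
  rot=[
    [0,0,0],
    [0,0,0],
    [0,0,0],
    [0,0,0],
    [0,0,0],
    [0,0,0],
    [0,0,0],
    [0,0,0],
  ],
  gripper=[0.3,0.1,0,0,0,0,0,0],
)

```text
clock: 4.5
position: [499.0, -277.4, 180.2]
ee_rot: [0.707, 0.029, 0.329, -0.626]
contact_force: [-3.8, 1.4, 5.9]
gripper_width: 29.6
```

```bash
python3 - <<'E'
from h import *
s=arm.read_state(); np.savez("grasp.npz",pos=s["position"],q=s["ee_rot"]); print(s["position"],s["ee_rot"],s["contact_force"])
E
```

```text
[ 498.974321   -277.3501134   180.24225207] [ 0.7065416   0.02857975  0.32906024 -0.62586063] [-3.82024913  1.41925762  5.86554676]
```

Request:
jog_arm(
  translation=[
    [0,-0.2,0],
    [0,-0.5,0],
    [0,-0.9,0],
    [0,-1.4,0],
    [0,-1.9,0],
    [0,-2.4,0],
    [0,-2.4,0],
    [0,-2.4,0],
  ],
  rot=[
    [0,0,0],
    [0,0,0],
    [0,0,0],
    [0,0,0],
    [0,0,0],
    [0,0,0],
    [0,0,0],
    [0,0,0],
  ],
  gripper=[0,0,0,0,0,0,0,0],
)

```text
clock: 5.3
position: [443.8, -251.3, 282.4]
ee_rot: [0.707, 0.027, 0.328, -0.626]
contact_force: [0.9, -1.0, -4.0]
gripper_width: 29.1
```

```bash
python3 - <<'E'
from h import *
s=arm.read_state(); print(s["position"],s["joints"].round(2),s["contact_force"],s["gripper_width"])
S=grab("side");cv2.imwrite("pics/s2.png",cv2.resize(S["frame"][100:250,260:460,::-1],(800,600),interpolation=cv2.INTER_CUBIC))
# upright above the housing, TCP z = 62+25+115 ; yaw options
for yaw in (-.44,0.,.4,.8): print(yaw); units([476,303,262],Mtilt(yaw,0))
E
```

```text
[ 443.77444023 -251.27200829  282.44749434] [-0.1  -0.13 -0.64  0.31 -0.59 -2.13] [ 0.85629213 -1.03004561 -3.95968524] 29.146031837684514
-0.44
t [-3.82, -1.743, 10.29] r [0.013, -0.029, 3.725]
0.0
t [-3.82, -1.743, 10.29] r [0.832, -3.108, 3.662]
0.4
t [-3.82, -1.743, 10.29] r [1.576, -5.905, 3.497]
0.8
t [-3.82, -1.743, 10.29] r [2.319, -8.698, 3.225]
```

View pics/s2.png

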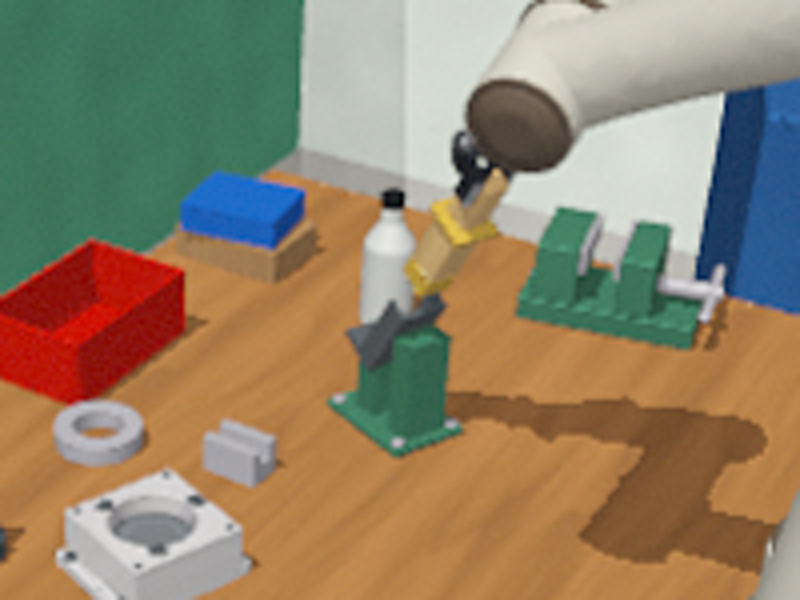

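The pusher is out of the rest and held (side crop: brass foot at (430,275), empty channel below). Now upright it and carry it over the housing, with the foot about 85 mm above the cap.

Request:
jog_arm(
  translation=[
    [-0.1,-0.05,0.3],
    [-0.3,-0.14,0.8],
    [-0.5,-0.23,1.4],
    [-0.75,-0.34,2.0],
    [-1.0,-0.46,2.7],
    [-1.25,-0.57,3.4],
    [-1.5,-0.69,4.1],
    [-1.78,-0.81,4.8],
    [-2.04,-0.93,5.5],
    [-2.3,-1.05,6.2],
    [-2.56,-1.17,6.9],
    [-2.82,-1.29,7.6],
    [-3.05,-1.4,8.3],
    [-3.3,-1.5,8.9],
    [-3.5,-1.6,9.4],
    [-3.65,-1.67,9.8],
    [-3.75,-1.71,10.1],
    [-3.82,-1.74,10.29],
    [-3.82,-1.74,10.29],
    [-3.82,-1.74,10.29],
  ],
  rot=[
    [0.05,-0.2,0.25],
    [0.12,-0.4,0.5],
    [0.19,-0.7,0.8],
    [0.26,-1.0,1.15],
    [0.33,-1.25,1.5],
    [0.4,-1.5,1.8],
    [0.47,-1.75,2.1],
    [0.54,-2.0,2.4],
    [0.61,-2.25,2.7],
    [0.68,-2.5,3.0],
    [0.73,-2.7,3.2],
    [0.78,-2.9,3.4],
    [0.81,-3.0,3.55],
    [0.83,-3.11,3.66],
    [0.83,-3.11,3.66],
    [0.83,-3.11,3.66],
    [0.83,-3.11,3.66],
    [0.83,-3.11,3.66],
    [0.83,-3.11,3.66],
    [0.83,-3.11,3.66],
  ],
  gripper=[0,0,0,0,0,0,0,0,0,0,0,0,0,0,0,0,0,0,0,0],
)

```text
clock: 7.35
position: [476.0, 302.3, 261.8]
ee_rot: [0.707, -0.0, 0.0, -0.707]
contact_force: [0.4, 0.0, -2.9]
gripper_width: 28.8
```

```bash
python3 - <<'E'
from h import *
s=arm.read_state(); print(s["clock"],s["position"],s["joints"].round(2),s["contact_force"],s["gripper_width"])
units([476,303,240],Mtilt(0,0))
S=grab("side");T=grab("top")
print("proj foot, capcentre side",proj(S,[s["position"]-[0,0,115],[476,303,62]]),"top",proj(T,[s["position"]-[0,0,115],[476,303,62]]))
for n in("side","top"):
  for t in("pusher","cap"):
    for r in spotter.look_for(n,t):
      if r["score"]>.3: print(n,t,r["score"],towld(S if n=="side" else T,r["centre"]).round())
cv2.imwrite("pics/s3.png",np.hstack([cv2.resize(S["frame"][200:320,230:330,::-1],(500,600),interpolation=cv2.INTER_CUBIC),cv2.resize(T["frame"][180:300,180:240,::-1],(300,600),interpolation=cv2.INTER_CUBIC)]))
E
```

```text
7.35 [476.00176836 302.31839261 261.84356164] [ 0.85  0.25 -0.06  0.   -1.26 -2.42] [ 4.19885477e-01  1.70830542e-03 -2.86857392e+00] 28.779692332673914
t [-0.0, 0.437, 0.014] r [0.007, -0.002, -0.001]
proj foot, capcentre side [[282.58563639 256.54733385]
 [283.16575252 277.69204612]] top [[206.42943498 217.49646121]
 [213.69958641 222.70538937]]
side pusher 0.78 [457. 318. 232.]
side cap 0.84 [277. 297.  23.]
side cap 0.75 [663. 378.  20.]
top pusher 0.98 [462. 290. 252.]
top cap 0.91 [669. 365.  19.]
top cap 0.87 [275. 286.  20.]
top cap 0.67 [462. 293.  66.]
```

View pics/s3.png

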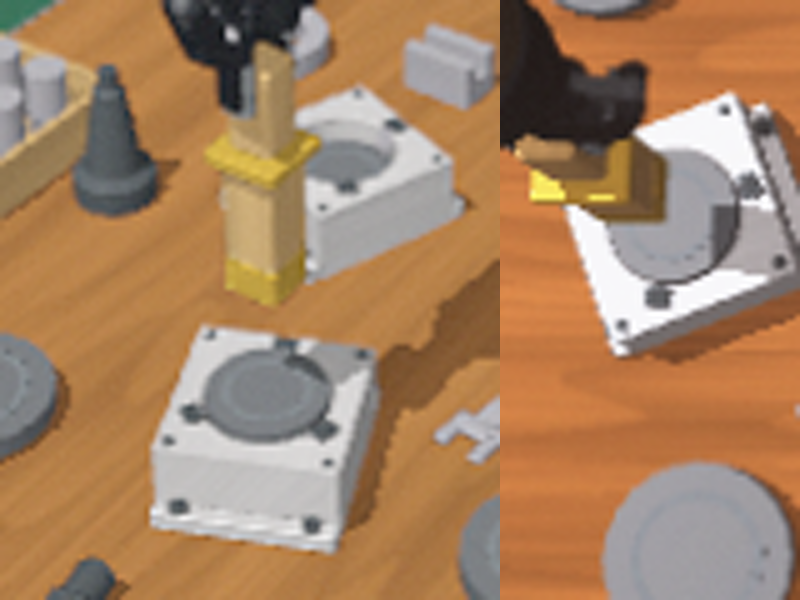

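The foot is centred as predicted: side px (283,257), with the top-view right edge at ≈212. Descending now, slowly near the cap.

Request:
jog_arm(
  translation=[
    [0,0.3,0.01],
    [0,0.7,0.01],
    [0,1.1,0.01],
    [0,1.35,0.01],
    [0,1.5,0.01],
    [0,1.55,0.01],
    [0,1.6,0.01],
    [0,1.65,0.01],
    [0,1.7,0.01],
    [0,1.75,0.01],
    [0,1.75,0.01],
  ],
  rot=[
    [0,0,0],
    [0,0,0],
    [0,0,0],
    [0,0,0],
    [0,0,0],
    [0,0,0],
    [0,0,0],
    [0,0,0],
    [0,0,0],
    [0,0,0],
    [0,0,0],
  ],
  gripper=[0,0,0,0,0,0,0,0,0,0,0],
)

```text
clock: 8.75
position: [476.4, 303.1, 175.2]
ee_rot: [-0.707, -0.0, -0.001, 0.707]
contact_force: [0.4, 0.8, -1.3]
gripper_width: 29.2
```

Request:
jog_arm(
  translation=[
    [0,0.06,0],
    [0,0.12,0],
    [0,0.18,0],
    [0,0.24,0],
    [0,0.24,0],
  ],
  rot=[
    [0,0,0],
    [0,0,0],
    [0,0,0],
    [0,0,0],
    [0,0,0],
  ],
  gripper=[0,0,0,0,0],
)

```text
clock: 9.25
position: [477.0, 303.6, 164.1]
ee_rot: [-0.706, -0.001, -0.001, 0.708]
contact_force: [0.4, 0.5, 0.4]
gripper_width: 29.3
```

Request:
jog_arm(
  translation=[
    [0,0.05,0],
    [0,0.1,0],
    [0,0.15,0],
    [0,0.2,0],
    [0,0.2,0],
  ],
  rot=[
    [0,0,0],
    [0,0,0],
    [0,0,0],
    [0,0,0],
    [0,0,0],
  ],
  gripper=[0,0,0,0,0],
)

```text
clock: 9.75
position: [476.8, 303.6, 153.1]
ee_rot: [-0.706, -0.001, -0.001, 0.708]
contact_force: [1.2, 0.0, -1.7]
gripper_width: 29.4
```

Request:
jog_arm(
  translation=[
    [0,0.04,0],
    [0,0.08,0],
    [0,0.1,0],
    [0,0.1,0],
  ],
  rot=[
    [0,0,0],
    [0,0,0],
    [0,0,0],
    [0,0,0],
  ],
  gripper=[0,0,0,0],
)

```text
clock: 10.15
position: [477.0, 303.6, 149.8]
ee_rot: [-0.707, -0.001, -0.001, 0.708]
contact_force: [-2.9, -0.7, 7.9]
gripper_width: 29.1
```

Request:
jog_arm(
  translation=[
    [0,0.04,0],
    [0,0.08,0],
    [0,0.08,0],
    [0,0.08,0],
  ],
  rot=[
    [0,0,0],
    [0,0,0],
    [0,0,0],
    [0,0,0],
  ],
  gripper=[0,0,0,0],
)

```text
clock: 10.55
position: [477.8, 303.8, 149.7]
ee_rot: [-0.706, -0.003, -0.002, 0.708]
contact_force: [-4.8, -1.5, 17.3]
gripper_width: 29.0
```

```bash
python3 - <<'E'
from h import *
s=arm.read_state(); print(s["clock"],s["position"],s["joints"].round(2),s["contact_force"],s["wrist_torque"])
S=grab("side");T=grab("top")
cv2.imwrite("pics/s4.png",np.hstack([cv2.resize(S["frame"][230:320,230:330,::-1],(600,540),interpolation=cv2.INTER_CUBIC),cv2.resize(T["frame"][190:250,190:235-13,::-1],(200,540*1),interpolation=cv2.INTER_CUBIC)]))
E
```

```text
10.55 [477.75732119 303.7546382  149.7360097 ] [ 0.85  0.33 -0.23  0.   -1.   -2.43] [-4.79078236 -1.53939358 17.2628969 ] [-0.77265042  1.85248404  0.05625338]
```

View pics/s4.png

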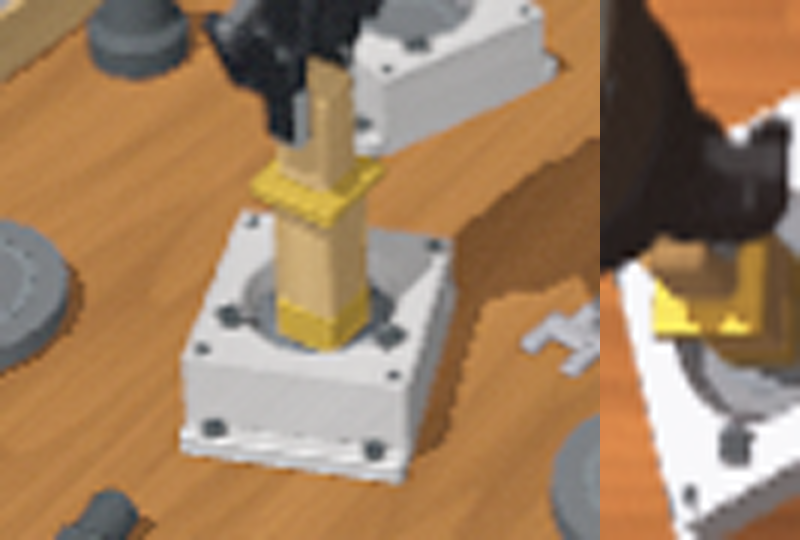

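The cap is down in the bore and the hard stop is at TCP z 149.7 (151 predicted). I'll lift off and verify.

Request:
jog_arm(
  translation=[
    [0,-0.3,0],
    [0,-0.8,0],
    [0,-1.4,0],
    [0,-2.0,0],
    [0,-2.4,0],
    [0,-2.6,0],
    [0,-2.6,0],
  ],
  rot=[
    [0,0,0],
    [0,0,0],
    [0,0,0],
    [0,0,0],
    [0,0,0],
    [0,0,0],
    [0,0,0],
  ],
  gripper=[0,0,0,0,0,0,0],
)

```text
clock: 11.35
position: [477.0, 303.7, 280.0]
ee_rot: [-0.706, -0.003, -0.002, 0.708]
contact_force: [-0.8, -0.2, -3.1]
gripper_width: 29.1
```

```bash
python3 - <<'E'
from h import *
s=arm.read_state(); print(s["clock"],s["position"],s["joints"].round(2),s["contact_force"],s["ee_rot"])
S=grab("side")
cv2.imwrite("pics/s5.png",cv2.resize(S["frame"][215:320,240:350,::-1],(628,600),interpolation=cv2.INTER_CUBIC))
g=np.load("grasp.npz"); M=R.from_quat(g["q"]); yv=M.as_matrix()[:,1]; print(yv)
P=g["pos"]-yv*130; print(P); units(P,M)
E
```

```text
11.35 [476.95953995 303.72650782 279.99485791] [ 0.86  0.24 -0.03  0.   -1.3  -2.43] [-0.76503223 -0.19481331 -3.13708385] [-0.70589071 -0.00305092 -0.00182787  0.70831183]
[ 0.45227726 -0.21496333 -0.86558422]
[ 440.17827668 -249.40488048  292.76820076]
t [-0.742, -0.307, -11.053] r [-0.856, 3.109, -3.662]
```

View pics/s5.png

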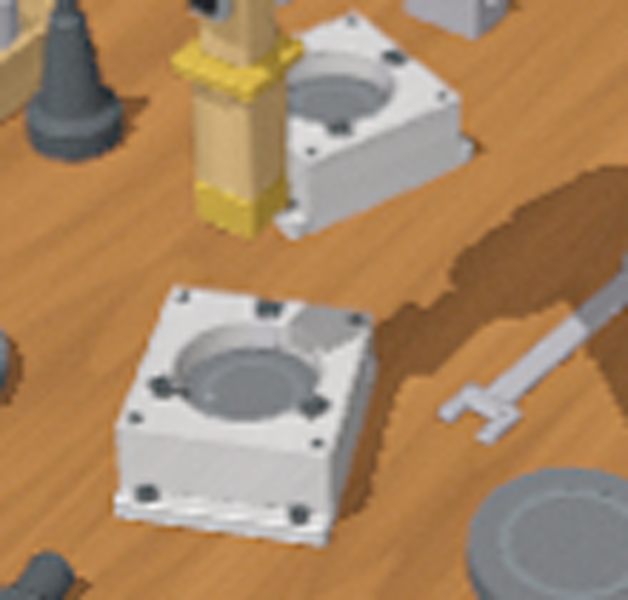

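The cap sits deep in the bore like the finished housing's, with all three catches sprung in (crop px (270,308), (162,388), (315,405)). Returning to above the rest.

Request:
jog_arm(
  translation=[
    [0,0,-0.3],
    [0,0,-0.8],
    [-0.1,0,-1.4],
    [-0.15,-0.05,-2.0],
    [-0.2,-0.1,-2.7],
    [-0.25,-0.15,-3.4],
    [-0.3,-0.2,-4.2],
    [-0.35,-0.2,-5.0],
    [-0.4,-0.25,-5.8],
    [-0.45,-0.3,-6.6],
    [-0.5,-0.31,-7.4],
    [-0.55,-0.31,-8.2],
    [-0.6,-0.31,-8.9],
    [-0.65,-0.31,-9.6],
    [-0.7,-0.31,-10.2],
    [-0.74,-0.31,-10.6],
    [-0.74,-0.31,-10.9],
    [-0.74,-0.31,-11.05],
    [-0.74,-0.31,-11.05],
    [-0.74,-0.31,-11.05],
  ],
  rot=[
    [0,0,0],
    [-0.06,0.2,-0.25],
    [-0.12,0.4,-0.5],
    [-0.18,0.65,-0.75],
    [-0.24,0.87,-1.0],
    [-0.3,1.1,-1.3],
    [-0.36,1.3,-1.55],
    [-0.43,1.55,-1.83],
    [-0.5,1.8,-2.1],
    [-0.56,2.0,-2.4],
    [-0.62,2.25,-2.65],
    [-0.68,2.47,-2.9],
    [-0.74,2.7,-3.2],
    [-0.8,2.9,-3.4],
    [-0.83,3.0,-3.55],
    [-0.86,3.11,-3.66],
    [-0.86,3.11,-3.66],
    [-0.86,3.11,-3.66],
    [-0.86,3.11,-3.66],
    [-0.86,3.11,-3.66],
  ],
  gripper=[0,0,0,0,0,0,0,0,0,0,0,0,0,0,0,0,0,0,0,0],
)

```text
clock: 13.4
position: [438.7, -249.4, 291.1]
ee_rot: [0.707, 0.027, 0.328, -0.626]
contact_force: [-0.3, 0.3, -3.8]
gripper_width: 29.2
```

```bash
python3 - <<'E'
from h import *
s=arm.read_state(); print(s["clock"],s["position"],s["joints"].round(2),s["contact_force"])
g=np.load("grasp.npz"); M=R.from_quat(g["q"]); yv=M.as_matrix()[:,1]
units(g["pos"],M)
T=grab("top");S=grab("side")
cv2.imwrite("pics/s6.png",np.hstack([cv2.resize(S["frame"][120:220,330:400,::-1],(420,600),interpolation=cv2.INTER_CUBIC),cv2.resize(T["frame"][160:260,385:445,::-1],(360,600),interpolation=cv2.INTER_CUBIC)]))
E
```

```text
13.4 [ 438.73832662 -249.38125157  291.13680809] [-0.09 -0.15 -0.63  0.3  -0.62 -2.13] [-0.2606747   0.33261321 -3.81714664]
t [0.049, 2.585, 0.017] r [0.015, -0.003, -0.027]
```

View pics/s6.png

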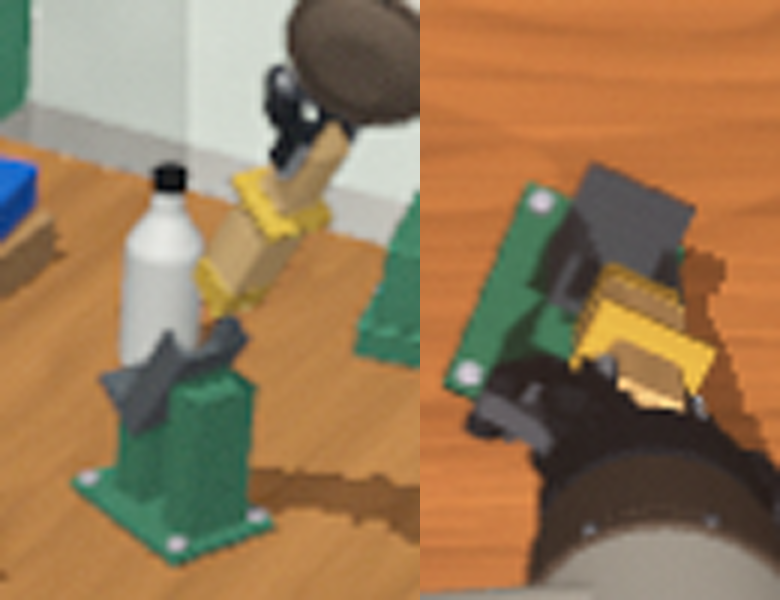

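The bar is lined up with the empty channel (side crop: foot at (230,300), channel mouth at (220,345)). I'll slide it in, 3 mm clear of the channel floor.

Request:
jog_arm(
  translation=[
    [0.11,0.3,0.02],
    [0.11,0.7,0.02],
    [0.11,1.0,0.02],
    [0.11,1.3,0.02],
    [0.11,1.6,0.02],
    [0.11,1.9,0.02],
    [0.11,2.1,0.02],
    [0.11,2.25,0.02],
    [0.11,2.35,0.02],
    [0.11,2.45,0.02],
    [0.11,2.5,0.02],
    [0.11,2.5,0.02],
  ],
  rot=[
    [0,0,0],
    [0,0,0],
    [0,0,0],
    [0,0,0],
    [0,0,0],
    [0,0,0],
    [0,0,0],
    [0,0,0],
    [0,0,0],
    [0,0,0],
    [0,0,0],
    [0,0,0],
  ],
  gripper=[0,0,0,0,0,0,0,0,0,0,0,0],
)

```text
clock: 14.7
position: [500.3, -277.0, 186.2]
ee_rot: [0.707, 0.028, 0.328, -0.626]
contact_force: [-0.2, -0.5, -3.5]
gripper_width: 29.5
```

Request:
jog_arm(
  translation=[
    [-0.03,0.03,0],
    [-0.05,0.05,0],
    [-0.05,0.06,0],
    [-0.05,0.06,0],
  ],
  rot=[
    [0,0,0],
    [0,0,0],
    [0,0,0],
    [0,0,0],
  ],
  gripper=[0,0,0,0],
)

```text
clock: 15.1
position: [499.6, -276.8, 182.4]
ee_rot: [0.707, 0.028, 0.328, -0.626]
contact_force: [0.4, 0.6, -2.4]
gripper_width: 29.2
```

Request:
jog_arm(
  translation=[
    [-0.02,0.02,0],
    [-0.02,0.05,0],
    [-0.02,0.05,0],
    [-0.02,0.05,0],
  ],
  rot=[
    [0,0,0],
    [0,0,0],
    [0,0,0],
    [0,0,0],
  ],
  gripper=[0,0,0,0],
)

```text
clock: 15.5
position: [500.1, -277.0, 180.8]
ee_rot: [0.707, 0.028, 0.329, -0.626]
contact_force: [-4.0, 2.5, 3.7]
gripper_width: 28.7
```

Request:
jog_arm(
  translation=[
    [0,0,0],
    [0,0,0],
    [0,0,0],
    [0,0,0],
    [0,0,0],
    [0,0,0],
    [0,0,0],
    [0,0,0],
    [0,0,0],
    [0,0,0],
  ],
  rot=[
    [0,0,0],
    [0,0,0],
    [0,0,0],
    [0,0,0],
    [0,0,0],
    [0,0,0],
    [0,0,0],
    [0,0,0],
    [0,0,0],
    [0,0,0],
  ],
  gripper=[0.4,0.45,0.6,0.8,1,1,1,1,1,1],
)

```text
clock: 16.5
position: [500.2, -277.0, 180.8]
ee_rot: [0.707, 0.028, 0.329, -0.626]
contact_force: [-1.4, -0.1, 0.1]
gripper_width: 85.1
```

Request:
jog_arm(
  translation=[
    [0,-0.2,0],
    [0,-0.5,0],
    [0,-1.0,0],
    [0,-1.5,0],
    [0,-2.0,0],
    [0,-2.5,0],
    [0,-3.0,0],
    [0,-3.0,0],
    [0,-3.0,0],
  ],
  rot=[
    [0,0,0],
    [0,0,0],
    [0,0,0],
    [0,0,0],
    [0,0,0],
    [0,0,0],
    [0,0,0],
    [0,0,0],
    [0,0,0],
  ],
  gripper=[1,1,1,1,1,1,1,1,1],
)

```text
clock: 17.4
position: [432.3, -244.5, 310.8]
ee_rot: [0.707, 0.029, 0.329, -0.626]
contact_force: [-0.9, -0.5, -0.2]
gripper_width: 85.3
```

```bash
python3 - <<'E'
from h import *
s=arm.read_state(); print(s["clock"],s["position"],s["contact_force"],s["gripper_width"])
T=grab("top");S=grab("side")
cv2.imwrite("pics/s7.png",np.hstack([cv2.resize(S["frame"][150:210,332:412,::-1],(400,300),interpolation=cv2.INTER_CUBIC),cv2.resize(T["frame"][180:225,385:445,::-1],(400,300),interpolation=cv2.INTER_CUBIC)]))
p=np.load("rest.npy"); Rr=R.from_euler("z",p[2]); u=Rr.apply([-.5,0,.866]); seat=Rr.apply([30,0,80])+[p[0],p[1],0]
for d,n in((T,"top"),(S,"side")):
  for t in("pusher","vblock","taper","oil_bottle","spanner","mallet","bearing"):
    for r in spotter.look_for(n,t)[:1]: print(n,t,round(r["score"],2),towld(d,r["centre"]).round())
E
```

```text
17.4 [ 432.30950314 -244.45035292  310.82906245] [-0.92301171 -0.47351955 -0.22397525] 85.27986221764552
top pusher 0.91 [ 504. -274.  184.]
top vblock 0.78 [ 606. -122.   39.]
top taper 0.79 [734. 132.  35.]
top oil_bottle 0.57 [ 625. -459.  100.]
top spanner 0.57 [372. 142.   5.]
top mallet 0.89 [400. 463.  28.]
top bearing 0.66 [755. -83.  26.]
side pusher 0.8 [ 489. -262.  180.]
side vblock 0.5 [ 604. -103.   26.]
side taper 0.81 [727. 145.  39.]
side oil_bottle 0.57 [ 629. -450.  101.]
side spanner 0.6 [370. 151.   7.]
side mallet 0.89 [394. 476.  23.]
side bearing 0.49 [750. -69.  17.]
```

View pics/s7.png

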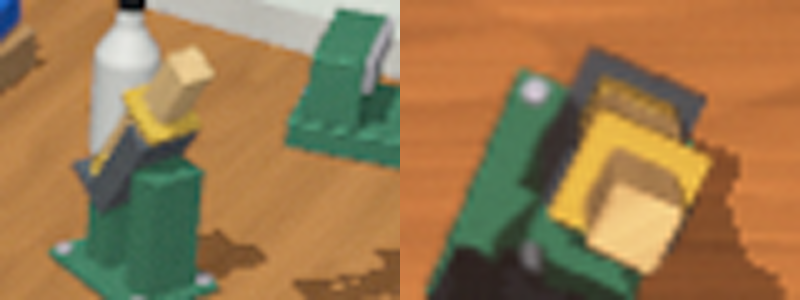

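The pusher lies in the channel exactly as at the start, and the bystanders haven't moved. Handing in.

```bash
python3 -c "
from bench import job_done
print(job_done())"
```

```text
the job is handed in; nothing more can be done
None
```

I took the pusher from its rest by the grip, pressed the proud cap home, and laid the pusher back in the rest's channel. I handed the job in after about 17.5 s of the 48 s. `job_done()` gives no verdict, so these are my own last checks:

- **Cap:** it met a hard stop with about 20 N on it, at a tool height of 149.7 mm against 151 mm predicted. After lifting off, the side picture shows it deep in the bore like the finished one, with all three catches sprung in. I judged level and centring by eye only.
- **Pusher:** its measured position is within about 2 mm of where it started (top: 504, -274, 184 mm), and the pictures show it lying in the channel as before.
- **Bystanders:** they read within about 8 mm of their starting positions, close to the detector's own error.
- **Robot:** the open gripper is well clear of everything, with contact force near zero (about 1 N).

No check failed. The only disagreement was the cap's starting position, where the two cameras differed by about 6 mm, so I used the average.

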